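Isolate the dosing box and hold the clip open on its log card

ROBOT

A 6-joint arm with a two-finger parallel gripper is mounted at the origin on the work surface. World frame = base frame: x ahead of the robot, y to its left, z up, the work surface at z = 0. Lengths are in m, angles in rad, forces in N, time in s.
With the tool pointing down it reaches from about 0.375 to 0.975 m from the base axis. Payload 3.8 kg.
Tool frame: the origin (TCP) lies midway between the tips of the shut fingers; the grasp point (between the pads) lies 19 mm behind it; z points along the fingers, y is the line along which they close (so a half turn about z gives the same grasp; the last joint's range is limited). The gripper opens to 88 mm and grips with 3 to 60 N. Pads are 18 mm wide; open, the fingers measure 123 mm over their backs; the gripper's body (75 mm by 187 mm) begins 45 mm behind the grasp point.
Start: joints at [1.284, 0.264, 1.604, -0, 1.274, -0.037], TCP at [0.167, 0.654, 0.239] pointing down, gripper open.
Joint ranges: [-2.63, 2.63], [-0.94, 2.18], [0.31, 2.57], [-1.31, 4.45], [0, 2.66], [-2.55, 2.55]. Speed limits (rad/s): [2.57, 2.57, 3.14, 3.14, 3.14, 3.14].

INTERFACE

Orientations are given as a rotation vector (axis times angle).
In Python, from cell import manip, inverse_kinematics, cams, order gives the robot as it stands. Calls block until the motion is done:
- manip.move_pose(position, orientation): joint-space move of the TCP to a pose.
- manip.move_linear(position, rate=0.15, rot=None): straight line of the TCP; rot=None keeps the orientation; rate is the mean speed in m/s.
- manip.set_joints(angles): joint-space move.
- manip.set_gripper(opening, force=None): finger opening in m; force is the grip in N (None keeps the last); returns when the fingers have stopped.
- manip.dwell(seconds).
- inverse_kinematics(position, orientation): joint angles nearest the present ones, or None.
- manip.state(): the state.
- cams.capture(name): name is "side" or "top" or "wrist"; returns a dict with "image" (400x640x3 uint8, blue, green, red), "z_map" (400x640 float32, m along the optical axis (not along the pixel's ray), 0 where there is no reading), "intrinsics" (3x3 intrinsics, pixels), "position" and "orientation" of the camera in the world; the wrist camera has in their place "T_tool_cam" (4x4, takes a point from camera to tool coordinates, whose origin is the TCP and whose axes are the flange's). Camera axes: x right, y down, z forward; pixel columns grow to the right and rows downward; lengths in m; the calibration is good to about 2 mm. A picture is of the moment at which its call begins: read the wrist's pose just before it.
A pose or a line that the arm cannot do raises manip.IKError and nothing moves.
- order.close_job(): hands the job in; it is judged then, once.
The state is a dict: "clock": time; "joint_pos": joint angles; "joint_velocities": joint speeds; "tau": joint torques, N m; "tool_pos": TCP position; "tcp_rot": TCP orientation; "contact_force": force on the tool from outside, world axes, zero at the start; "moment": the same for the moment, N m; "gripper_width": finger opening in m; "grasp_force": force on a finger pad.
Only numpy, scipy, OpenCV 4.12 (cv2) and the standard library are available. Lean on these libraries where they do the work, as an engineer would, in place of code of your own. Each camera call takes 0.05 s, during which the arm holds its last target. There are 200 camera calls.

TASK

First swing the dosing box's red isolator handle over from the green dot to the red dot, so that it is off. Then take the orange spring clip off the blade of its rest and hold it squeezed wide open astride the top edge of the log card, about the middle of that edge, upright and square to the card, with the edge well inside the jaws but nothing of the clip touching the card, so that a colleague can slip a sheet in. Finish while still holding it like that, and leave the other things on the bench where they are.

Things in the scene. Friction and masses are not known exactly. Their poses are not given: they have to be found in the camera images.
- dosing_box: fixed white box 130 (x) x 150 (y) x 90 (z) mm, origin at the centre of its underside. On top: a low green window 8 mm high over its +x half (x 2 to 58 mm) and, over its -x half, a yellow plate (x -57 to -11 mm) carrying the isolator, with a green dot (on) at y = +46 mm and a red dot (off) at y = -46 mm.
- isolator_pivot (a point): hinge point of the isolator handle, 15 mm above the box's top, at x = -34 mm, y = 0 of the box; the hinge axis is the box's x axis. Axes parallel to the box's. Two black cheeks 30 mm long (y), 8 mm higher than the pivot, stand 11 to 17 mm either side of it in x.
- isolator_tip (a point): centre of the 20 mm thick, 26 mm long (along box x) red crossbar at the end of the red isolator handle, 62 mm from the pivot; the stem is 18 mm wide (box x) and 10 mm thick
- isolator (a joint): angle of the isolator handle in rad: 0 = on, leaning 0.6 rad from upright to the box's +y side over the green dot; 1.2 = off, leaning 0.6 rad to the -y side over the red dot. It is over-centre: past upright (0.6) it falls to the off stop by itself, before that it falls back. About 1 N at the crossbar, pushed towards -y, moves it.
- rest: fixed rest for the clip: foot 100 (x) x 90 (y) x 12 mm high, and on it an upright aluminium blade 70 mm long (x), 4 mm thick (y), its top edge 92 mm above the bench. Origin at the centre of the underside of the foot.
- clip: orange clothes-peg-like spring clip, about 80 g, parked clamped on the rest's blade, jaws down, handles up. Origin on its pivot pin. x: along the pin (36 mm wide); y: the way jaws and handles open and close; z: towards the handles. A fixed spacer between the jaws ends at z = -13 mm and sits on the blade's top.
- clip_handles (a point): middle between the handles at pinching height, clip z = 30 mm. Handles: two flat plates 28 mm wide (x), from z = 8 to 46 mm; parked they flare from 26 mm (bottom) to 48 mm (top) over their outer faces; at the stop they are parallel, 22 mm over their outer faces. Pinched here each needs about 3 N to start, 7 N at the stop; a 20 N grip reaches the stop and lifts the clip off.
- clip_mouth (a point): middle between the jaw tips, clip z = -40 mm. Jaws 30 mm wide (x), each 5 mm thick; with the handles at the stop they gape about 29 mm at the tips and 18 mm at z = -22 mm. They snap shut when let go.
- clip_half (a joint): opening angle of each clip half (both move alike) in rad: 0 = parked on the 4 mm blade (jaws parallel), -0.04 = jaws shut, 0.32 = stop, handles squeezed parallel
- card: fixed upright log card, white with a blue band near its top, 100 mm long (x), 3 mm thick (y), top edge 125 mm above the bench, in a wooden foot 110 (x) x 70 (y) x 18 mm. Origin at the centre of the foot's underside.
- card_top (a point): middle of the card's top edge; axes as the card's (x along the edge, y through the card)
- regulator: bystander, loose: black two-gauge regulator with brass body, lying, 120 (y) x about 115 (x) x 28 mm
- sample_bottle: bystander, loose: amber bottle, 60 mm across, 120 mm tall, origin at the centre of its underside
- diffuser: bystander, loose: rod 182 mm long (x) with square 36 mm aluminium ends and a terracotta core
Not all that is in view belongs to the job. Of the things that look like the rest, the smaller one is meant.

How it is judged:
By the outcome, as a careful person would: the job done as asked, in the order asked, and still so for the second after the job is handed in, while the arm keeps its last pose, push and grip.
It also fails if it takes over 48 s, if anything falls off the work surface, if the arm or the gripper's body presses on something with over 40 N, if the wrist force passes 120 N, or if a joint passes its speed limit or range.

## Working session

There is one attempt and no reset: what is moved stays moved. The work goes in short steps, each a Python script; the robot and the scene stay as the last script left them, time stands still between calls to the robot, and variables do not carry over. Pictures are saved under pics/ and viewed, at most 10 in all, crops included, and the job is handed in when it is done.

```bash
ls; mkdir -p pics; cat > h.py <<'E'
import numpy as np, cv2
from scipy.spatial.transform import Rotation as R
from cell import manip, inverse_kinematics, cams, order
def cap(name):
    s=manip.state(); c=cams.capture(name)
    if 'T_tool_cam' in c:
        T=np.eye(4); T[:3,:3]=R.from_rotvec(s['tcp_rot']).as_matrix(); T[:3,3]=s['tool_pos']; c['T']=T@c['T_tool_cam']
    else:
        T=np.eye(4); o=np.array(c['orientation']); T[:3,:3]=o if o.shape==(3,3) else R.from_rotvec(o).as_matrix(); T[:3,3]=c['position']; c['T']=T
    z=c['z_map']; K=c['intrinsics']; v,u=np.mgrid[:z.shape[0],:z.shape[1]]
    P=np.stack([(u-K[0,2])/K[0,0]*z,(v-K[1,2])/K[1,1]*z,z],-1)
    W=P@c['T'][:3,:3].T+c['T'][:3,3]; W[z==0]=np.nan; c['W']=W
    return c
E
python3 - <<'E'
from h import *
import pickle
for n in('top','side'):
    c=cap(n); print(n,c['position'],c['orientation'],c['intrinsics'][0,0]); cv2.imwrite(f'pics/{n}0.png',c['image']); pickle.dump(c,open(f'{n}0.pkl','wb'))
s=manip.state(); print(s)
E
```

```text
pics
top [0.34650992 0.0074054  1.54013611] [-2.14288863  2.15639454 -0.14213274] 510.1214709028589
side [ 0.19688927 -1.08279652  0.97292187] [-2.18309878  0.34344902 -0.19335738] 515.2417156619828
{'clock': 0.1, 'joint_pos': array([ 1.28410829e+00,  2.64673206e-01,  1.60518541e+00, -7.14305572e-06,
        1.27371081e+00, -3.68787480e-02]), 'joint_velocities': array([-0.00075097, -0.00335962, -0.00313137,  0.00096595,  0.00120148,
        0.00052914]), 'tau': array([-6.50532875e-04, -5.03613389e+01, -3.58076656e+01,  7.31408014e-02,
        2.31831620e-02, -6.63856349e-05]), 'tool_pos': array([0.16668733, 0.65345406, 0.23754371]), 'tcp_rot': array([-3.91337712e-01, -3.11680791e+00,  3.06598645e-03]), 'contact_force': array([-0.15376312, -0.14755664,  0.68808691]), 'moment': array([ 0.03991316, -0.01008117, -0.06518767]), 'grasp_force': 0.0, 'gripper_width': 0.08799523794334875}
```

View pics/top0.png

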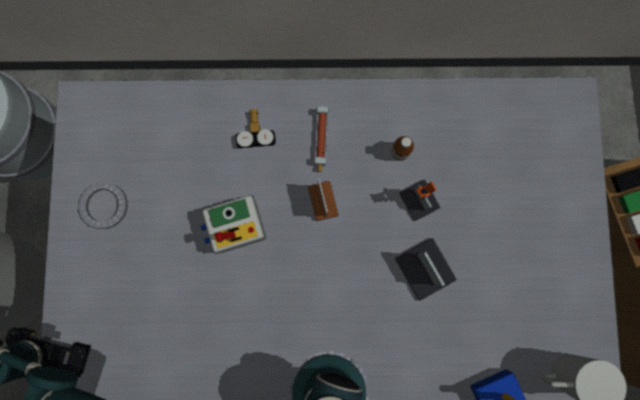

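View pics/side0.png

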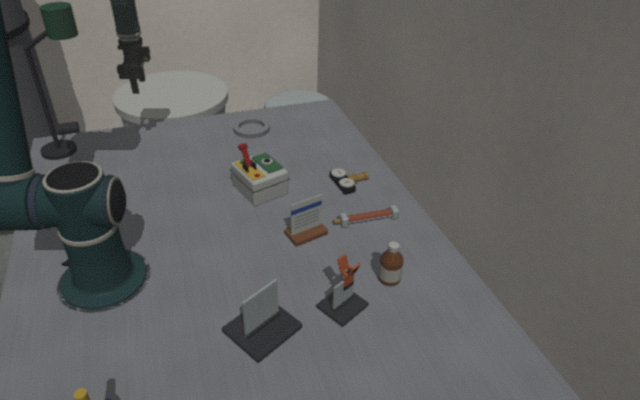

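The top view (image up = world +x, left = +y) shows the box at (233,223) with the red handle leaning left at (220,237). The card is at (322,198), the small rest with the orange clip at (420,198), the larger decoy rest at (425,268), and the bottle at (403,148). I'll take coarse poses from depth.

```bash
python3 - <<'E'
from h import *
import pickle
c=pickle.load(open('top0.pkl','rb')); W=c['W']; im=c['image']
def rect(win,zlo,zhi,name,extra=None):
    u0,u1,v0,v1=win; w=W[v0:v1,u0:u1].reshape(-1,3); m=(w[:,2]>zlo)&(w[:,2]<zhi)
    if extra is not None: m&=extra[v0:v1,u0:u1].ravel()
    p=w[m].astype(np.float32); r=cv2.minAreaRect(p[:,:2]*1000); print(name,m.sum(),np.round(r[0],1),np.round(r[1],1),round(r[2],1),'z',np.round(np.percentile(p[:,2],[5,50,95]),3))
rect((190,275,185,262),.08,.10,'boxtop')
hsv=cv2.cvtColor(im,cv2.COLOR_BGR2HSV); 
red=((hsv[...,0]<8)|(hsv[...,0]>172))&(hsv[...,1]>150)
rect((190,275,185,262),.11,.2,'handle')
rect((300,345,170,230),.012,.025,'cardfoot')
rect((300,345,170,230),.08,.14,'card')
rect((395,445,175,225),.006,.02,'restfoot')
rect((395,445,175,225),.07,.10,'blade')
rect((395,445,175,225),.105,.2,'clip')
rect((385,465,230,305),.05,.3,'decoy')
rect((385,420,125,165),.05,.3,'bottle')
rect((225,280,100,155),.008,.3,'reg')
rect((305,335,100,175),.008,.3,'diff')
a=im[160:260,180:450]; cv2.imwrite('pics/z0.png',cv2.resize(a,None,fx=2.9,fy=2.9,interpolation=cv2.INTER_CUBIC))
E
```

```text
boxtop 1929 [484.2 271.2] [130.3 150.4] 16.8 z [0.084 0.092 0.099]
handle 186 [472.6 284. ] [88.9 58.2] 18.6 z [0.111 0.14  0.167]
cardfoot 732 [577.2  17.2] [149.9  69.9] 13.5 z [0.013 0.018 0.023]
card 57 [557.7  12.7] [99.6  3.1] 13.6 z [0.098 0.123 0.127]
restfoot 735 [ 560.4 -282. ] [149.2 150.2] 89.8 z [0.007 0.012 0.018]
blade 41 [ 557.8 -277.6] [69.  10.3] 27.5 z [0.073 0.087 0.095]
clip 182 [ 569.4 -274.7] [35.1 48.6] 28.7 z [0.109 0.124 0.148]
decoy 272 [ 352.  -290.8] [101.1   8. ] 28.1 z [0.058 0.111 0.135]
bottle 352 [ 710.8 -226.1] [58.9 58. ] 0.9 z [0.058 0.085 0.121]
reg 836 [791.7 232.8] [176.8 154.8] 2.7 z [0.013 0.027 0.035]
diff 678 [762.2  19.8] [ 77.3 228.7] 84.1 z [0.015 0.027 0.037]
```

View pics/z0.png

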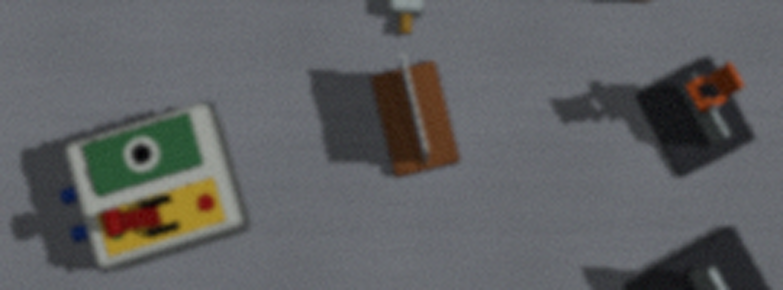

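Box, card and blade sizes agree with the given ones (130×150, 100×3, 70). The yaws are about 16.8°, 13.6° and 27.5°. Now I push the isolator over, then take wrist views of the card and clip.

```bash
cat >> h.py <<'E'
def rot(yaw_deg):  # tool down, tool y at yaw
    a=np.radians(yaw_deg); y=np.array([np.cos(a),np.sin(a),0]); z=np.array([0,0,-1.]); return R.from_matrix(np.stack([np.cross(y,z),y,z],1)).as_rotvec()
def box(x,y,z,yaw=16.8,o=(.4842,.2712)):
    a=np.radians(yaw); return np.array([o[0]+np.cos(a)*x-np.sin(a)*y,o[1]+np.sin(a)*x+np.cos(a)*y,z])
def rep(m=''):
    s=manip.state(); print(m,'t',round(s['clock'],2),'p',np.round(s['tool_pos'],4),'F',np.round(s['contact_force'],1),'g',round(s['gripper_width'],4),round(s['grasp_force'],1)); return s
E
python3 - <<'E'
from h import *
import pickle
manip.set_gripper(0.0)
r=rot(16.8)
manip.move_pose(box(-.034,.085,.24),r); rep('above')
manip.move_linear(box(-.034,.085,.146),rate=.15); rep('down')
manip.move_linear(box(-.034,.0,.146),rate=.1); rep('mid')
manip.move_linear(box(-.034,-.013,.146),rate=.08); rep('end')
manip.dwell(.3)
manip.move_linear(box(-.034,.02,.25),rate=.2); rep('up')
c=cap('top'); W=c['W'][205:250,195:270].reshape(-1,3)
d=(W-[.4842,.2712,0]); a=np.radians(16.8); y=-np.sin(a)*d[:,0]+np.cos(a)*d[:,1]; m=(W[:,2]>.14)&(W[:,2]<.19); print('crossbar local y',np.median(y[m]),np.median(W[m,2]),m.sum())
manip.move_pose([.50,.02,.33],rot(-76.4)); rep('card')
manip.set_gripper(.088)
c=cap('wrist'); print(np.round(c['T_tool_cam'],3)); pickle.dump(c,open('w1.pkl','wb')); cv2.imwrite('pics/w1.png',c['image'])
manip.move_pose([.54,-.275,.33],rot(-62)); rep('rest')
c=cap('wrist'); pickle.dump(c,open('w2.pkl','wb')); 
cv2.imwrite('pics/w2.png',c['image'])
cv2.imwrite('pics/w12.png',np.vstack([cv2.resize(pickle.load(open(f'w{i}.pkl','rb'))['image'],(480,300)) for i in(1,2)]))
E
```

```text
above t 2.9 p [0.4268 0.3436 0.2401] F [-1.9 -0.5 -0.4] g 0.0006 0.0
down t 3.67 p [0.4274 0.3434 0.1467] F [-0.3 -0.4 -0.3] g 0.0003 0.0
mid t 4.67 p [0.4516 0.2615 0.146 ] F [ 0.2  0.1 -0.6] g 0.0004 0.0
end t 4.98 p [0.4551 0.2504 0.1461] F [-2.6  6.9 -0.1] g 0.0005 2.7
up t 5.97 p [0.4454 0.2799 0.2489] F [-0.2 -0.1 -0.3] g 0.0005 0.0
crossbar local y -0.035116807923542756 0.16310257370688142 78
card t 7.1 p [0.4995 0.0202 0.3287] F [ 0.   0.5 -0.2] g 0.0002 0.0
[[-0.    -0.956 -0.294  0.076]
 [ 1.    -0.     0.    -0.   ]
 [-0.    -0.294  0.956 -0.146]
 [ 0.     0.     0.     1.   ]]
rest t 9.62 p [ 0.5401 -0.2742  0.33  ] F [0.2 0.1 0.2] g 0.088 0.0
```

View pics/w12.png

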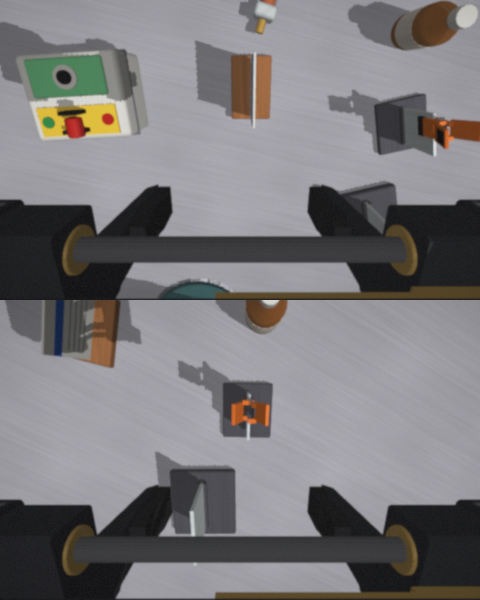

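In the wrist views, the card edge is at (254,90) in the upper half. The clip sits in line on the small rest at (250,411) in the lower half. The handle is over, with the crossbar at local y = −35 mm (off). Next I measure the card and clip from the wrist depth.

```bash
cat > fit.py <<'E'
from h import *
import pickle
def rect(c,cen,rad,zlo,zhi,name,extra=None):
    w=c['W'].reshape(-1,3); m=(np.hypot(w[:,0]-cen[0],w[:,1]-cen[1])<rad)&(w[:,2]>zlo)&(w[:,2]<zhi)
    if extra is not None: m&=extra.ravel()
    p=w[m]; 
    if len(p)<5: print(name,len(p)); return
    r=cv2.minAreaRect((p[:,:2]*1000).astype(np.float32)); print(name,len(p),np.round(r[0],1),np.round(r[1],1),round(r[2],1),'z',np.round(np.percentile(p[:,2],[2,50,98]),4)); return p
def orange(c):
    h=cv2.cvtColor(c['image'],cv2.COLOR_BGR2HSV); return (h[...,0]<16)&(h[...,1]>150)&(h[...,2]>60)
E
python3 - <<'E'
from fit import *
c=pickle.load(open('w1.pkl','rb'))
rect(c,(.558,.013),.075,.118,.135,'card top'); rect(c,(.558,.013),.075,.05,.135,'card'); rect(c,(.558,.013),.075,.012,.024,'card foot')
c=pickle.load(open('w2.pkl','rb')); o=orange(c)
rect(c,(.562,-.276),.08,.008,.016,'rest foot')
rect(c,(.562,-.276),.08,.086,.098,'blade',~o)
rect(c,(.562,-.276),.08,.10,.17,'clip all',o)
rect(c,(.562,-.276),.08,.145,.17,'clip top',o)
rect(c,(.562,-.276),.08,.115,.13,'clip low',o)
E
```

```text
card top 329 [559.4  14.1] [99.2  3.1] 13.7 z [0.1193 0.1253 0.1268]
card 596 [559.4  14.3] [99.3  3.4] 13.7 z [0.0528 0.1238 0.1265]
card foot 3868 [559.2  14. ] [108.4  70. ] 13.6 z [0.0163 0.0183 0.0203]
rest foot 3054 [ 560.1 -278.9] [99.9 90. ] 26.8 z [0.0099 0.0124 0.0142]
blade 101 [ 561.7 -281.6] [69.6 10.7] 27.0 z [0.0866 0.0925 0.0944]
clip all 1122 [ 571.2 -272.9] [31.5 49.1] 24.6 z [0.1094 0.1321 0.1475]
clip top 274 [ 571.3 -273.2] [26.7 48.5] 27.0 z [0.1451 0.1465 0.1479]
clip low 453 [ 571.1 -273. ] [31.8 29.2] 26.0 z [0.1153 0.118  0.1294]
```

```bash
python3 - <<'E'
from fit import *
manip.set_gripper(.088,force=22)
x,y=.5712,-.2731
manip.move_pose([x,y,.23],rot(-63)); rep('above')
manip.move_linear([x,y,.117],rate=.1); rep('down')
manip.set_gripper(0.0,force=22); rep('grip')
manip.dwell(.3); rep('grip')
manip.move_linear([x,y,.25],rate=.1); rep('lift')
manip.dwell(.3)
c=cap('wrist'); cv2.imwrite('pics/w3.png',c['image'][:, :]); pickle.dump(c,open('w3.pkl','wb'))
rect(c,(x,y),.06,.15,.30,'clip',orange(c))
c=cap('side'); W=c['W'];o=orange(c); pickle.dump(c,open('s3.pkl','wb')); rect(c,(x,y),.06,.15,.33,'clip side',o)
v,u=np.where(o&(np.hypot(W[...,0]-x,W[...,1]-y)<.06)); print(u.mean(),v.mean())
v0,u0=int(v.mean()),int(u.mean())
cv2.imwrite('pics/ws3.png',np.hstack([cv2.resize(pickle.load(open('w3.pkl','rb'))['image'],(480,300)),cv2.resize(c['image'][v0-40:v0+40,u0-40:u0+40],(300,300),interpolation=cv2.INTER_CUBIC)]))
E
```

```text
above t 10.38 p [ 0.571  -0.2727  0.2298] F [ 0.1 -1.   0.6] g 0.0879 0.0
down t 11.67 p [ 0.5719 -0.2735  0.118 ] F [-0.2  0.3  0.3] g 0.0882 0.0
grip t 12.68 p [ 0.5727 -0.2735  0.1202] F [-2.6  2.9 11.3] g 0.0212 22.0
grip t 12.97 p [ 0.5727 -0.2735  0.1202] F [-2.   2.5 12.3] g 0.0214 22.0
lift t 14.46 p [ 0.5707 -0.2728  0.2489] F [ 0.3  0.6 -0.6] g 0.0214 22.0
clip 3927 [ 570.2 -272. ] [32.7 32.2] 28.1 z [0.2104 0.2535 0.2814]
clip side 195 [ 566.5 -277. ] [28.  32.7] 31.5 z [0.2101 0.2443 0.2815]
350.0974358974359 231.33333333333334
```

View pics/ws3.png

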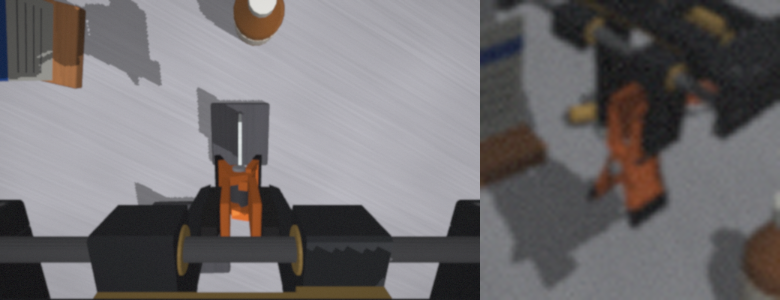

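The clip is held between the fingers at (240,195) in the left frame, with its jaws open and hanging roughly along the tool axis. The rest's blade is free. Next I check tilt and offset in the tool frame.

```bash
python3 - <<'E'
from fit import *
c=pickle.load(open('w3.pkl','rb')); z=c['z_map']; T=c['T_tool_cam']; K=c['intrinsics']
v,u=np.mgrid[:400,:640]; P=np.stack([(u-K[0,2])/K[0,0]*z,(v-K[1,2])/K[1,1]*z,z],-1)@T[:3,:3].T+T[:3,3]
o=orange(c)&(z>0); near=(z>0)&(abs(P[...,0])<.03)&(abs(P[...,1])<.035)&(P[...,2]<.09)
for lo in range(-40,85,6):
    for nm,m in(('o',o&near),('k',near&~o)):
        q=P[m&(P[...,2]*1000>=lo)&(P[...,2]*1000<lo+6)]*1000
        if len(q)>8: print(lo+3,nm,len(q),'x',np.round(np.percentile(q[:,0],[2,50,98]),1),'y',np.round(np.percentile(q[:,1],[2,98]),1))
c=pickle.load(open('s3.pkl','rb')); W=c['W'].reshape(-1,3); o=orange(c).ravel()
Rm=R.from_rotvec(rot(-63)).as_matrix(); q=(W-[.5707,-.2728,.2489])@Rm*1000
m=(abs(q[:,0])<30)&(abs(q[:,1])<35)&(q[:,2]<90)&(q[:,2]>-40)
for lo in range(-40,90,8):
    for nm,mm in(('o',o&m),('k',m&~o)):
        k=q[mm&(q[:,2]>=lo)&(q[:,2]<lo+8)]
        if len(k)>3: print('side',lo+4,nm,len(k),'x',np.round(np.percentile(k[:,0],[2,98]),1),'y',np.round(np.percentile(k[:,1],[2,98]),1))
E
```

```text
-37 k 657 x [ 9.  10.3 11.8] y [-24.9  25. ]
-31 o 1179 x [-5.   5.3 14.1] y [-10.3  11.2]
-31 k 677 x [-3.1 10.  11.7] y [-25.6  25.6]
-25 o 251 x [-3.8 13.6 14.4] y [-10.6  11.9]
-25 k 669 x [-6.9  9.9 11.7] y [-25.1  25.3]
-19 o 194 x [-2.7 13.6 14.2] y [-10.9  11.2]
-19 k 454 x [ 8.9 10.2 11.7] y [-24.5  24.7]
-13 o 185 x [-4.5 13.4 14.2] y [-11.2  10.8]
-13 k 382 x [ 9.  10.2 11.6] y [-24.1  24.2]
-7 o 152 x [-8.  13.3 13.9] y [-10.5  10.7]
-7 k 321 x [-10.5  10.   11.7] y [-23.5  23.7]
-1 o 303 x [-15.   11.   15.2] y [-10.9  10.1]
-1 k 145 x [-15.7   9.7  11.4] y [-20.7  20.4]
5 o 815 x [-15.5   8.8  15.5] y [-8.6  8.1]
5 k 141 x [-16.5  -3.2   6.4] y [-5.3  2.9]
11 o 148 x [-11.1  14.1  15.6] y [-10.5   8. ]
11 k 522 x [-9.1 -0.4 17.4] y [-6.4  5.5]
17 o 156 x [ 9.5 13.  15.4] y [-12.8   9.8]
17 k 67 x [14.9 17.  17.5] y [-5.4  3.9]
23 o 116 x [ 8.1 13.8 15.3] y [-13.6  11.2]
23 k 10 x [13.9 15.  15.4] y [-5.5  5.2]
29 o 108 x [ 0.1 13.6 14.2] y [-14.   11.7]
35 o 190 x [-5.6  8.1 14. ] y [-16.3  13.7]
35 k 10 x [13.6 13.8 14.1] y [-11.2   8.3]
41 o 130 x [-7.6  5.3 14. ] y [
[... 419 characters left out ...]
e -12 o 15 x [-16.2  -0.8] y [-13.4  13.5]
side -12 k 49 x [-15.4  10.8] y [-22.9  27.9]
side -4 o 24 x [-17.    1.6] y [-10.3  14.1]
side -4 k 27 x [-14.4   8.9] y [-21.6  26.2]
side 4 o 27 x [-16.6  -3.8] y [-5.2 12.2]
side 4 k 15 x [-16.2   1.8] y [-15.2  13.4]
side 12 o 10 x [-18.5 -11.2] y [ 6.9 12.2]
side 12 k 23 x [-19.5   7.6] y [-3.6 11. ]
side 20 o 30 x [-17.2   5.4] y [ 5.2 13.6]
side 20 k 19 x [-18.8  14. ] y [-10.1  13.8]
side 28 o 25 x [-16.8   5.5] y [ 9.1 16.4]
side 28 k 15 x [-16.9  13.1] y [-8.7 15.7]
side 36 o 25 x [-15.    8.6] y [-9.5 17.4]
side 36 k 23 x [-18.3  14.3] y [-12.5  18. ]
side 44 k 47 x [-19.  15.] y [-15.2  20. ]
side 52 k 24 x [-17.1  14.4] y [-16.8  20.5]
```

The clip is upright to about 1°, at the stop (tips 39 mm over the outside), with its pivot about 13.5 mm below the TCP. Now over to the card.

```bash
python3 - <<'E'
from fit import *
r=rot(-76.3); ty=R.from_rotvec(r).as_matrix()[:,1]
p=np.array([.5594,.0141,0])+.0007*ty
manip.move_pose([p[0],p[1],.25],r); rep('above'); manip.dwell(.3)
manip.move_linear([p[0],p[1],.166],rate=.06); manip.dwell(.4); s=rep('at')
print('rot err',np.round((R.from_rotvec(r).inv()*R.from_rotvec(s['tcp_rot'])).as_rotvec(),4))
c=cap('wrist'); pickle.dump(c,open('w4.pkl','wb')); a=c['image']
d=cap('side'); pickle.dump(d,open('s4.pkl','wb'))
Kc=np.linalg.inv(d['T'])@np.r_[.5594,.0141,.14,1]; u,v=(d['intrinsics']@(Kc[:3]/Kc[2]))[:2].astype(int); print(u,v)
cv2.imwrite('pics/ws4.png',np.hstack([cv2.resize(a[150:390,200:440],(400,400),interpolation=cv2.INTER_CUBIC),cv2.resize(d['image'][v-40:v+40,u-40:u+40],(400,400),interpolation=cv2.INTER_CUBIC)]))
for n,cc in(('wrist',c),('side',d)):
    q=(cc['W'].reshape(-1,3)-s['tool_pos'])@R.from_rotvec(s['tcp_rot']).as_matrix()*1000; o=orange(cc).ravel()
    for lo in range(11,65,6):
        for nm,mm in(('o',o),('k',~o)):
            k=q[mm&(q[:,2]>=lo)&(q[:,2]<lo+6)&(abs(q[:,0])<60)&(abs(q[:,1])<35)]
            if len(k)>3: print(n,lo+3,nm,len(k),'x',np.round(np.percentile(k[:,0],[2,98]),1),'y',np.round(np.percentile(k[:,1],[2,50,98]),1))
E
```

```text
above t 15.97 p [0.5598 0.0127 0.2502] F [ 1.1 -0.2 -0.3] g 0.0219 22.0
at t 18.22 p [0.5596 0.0134 0.1661] F [-0.4  1.1 -0.2] g 0.0215 22.0
rot err [-0.      0.0001  0.    ]
305 194
wrist 14 o 111 x [-11.1  15.5] y [-11.8  -7.6   8.9]
wrist 14 k 150 x [-8.7 17.5] y [-6.6 -0.6  5.4]
wrist 20 o 187 x [ 8.5 15.4] y [-13.7   5.   11. ]
wrist 20 k 24 x [15.  17.5] y [-5.7 -1.7  1.8]
wrist 26 o 80 x [ 7.3 15. ] y [-13.2   7.   10.8]
wrist 26 k 5 x [14.7 15.1] y [-5.3 -4.7 -3.7]
wrist 32 o 156 x [-4.6 14.1] y [-15.5 -11.   12.4]
wrist 38 o 237 x [-6.7 14. ] y [-17.2 -10.9  14.7]
wrist 38 k 325 x [-48.   49.2] y [-17.7  -0.9  14. ]
wrist 44 o 10 x [-5.7 13.9] y [-16.9  10.   15.2]
wrist 44 k 346 x [-42.9  49.6] y [-19.8  -1.5  16.6]
wrist 50 k 181 x [-11.1  50.3] y [-21.1   0.2  18. ]
wrist 56 k 20 x [ 5.6 50.3] y [-2.   0.9  0.9]
wrist 62 k 65 x [ 4.8 50.3] y [-1.4  0.9  0.9]
side 14 k 19 x [-18.6  14.8] y [-2.2  7.8 11.9]
side 20 o 10 x [-15.7   4.6] y [ 8.1 10.5 14.3]
side 20 k 17 x [-17.1  14.7] y [-0.2  9.6 13.5]
side 26 o 9 x [-16.5  -6.4] y [ 2.9 11.7 15.4]
side 26 k 12 x [-17.6  13.3] y [-5.2  9.9 14.4]
side 32 o 17 x [-15.8   6.7] y [ 9.  14.1 16.8]
side 32 k 9 x [-14.9  11.8] y [-12.3   9.5  14.9]
side 38 o 13 x [-12.    8.3] y [-4.5 14.  17.6]
side 38 k 26 x [-43.4  48.1] y [-13.2   3.1  17.6]
side 44 o 4 x [-12.1   9.9] y [10.4 14.6 16.2]
side 44 k 74 x [-48.1  45.3] y [-12.9   2.8  21.6]
side 50 k 53 x [-47.5  48.9] y [-15.2   3.1  20.2]
side 56 k 39 x [-48.   48.2] y [-17.3   2.   15. ]
side 62 k 39 x [-48.6  48.8] y [-1.7  3.1  6.4]
```

View pics/ws4.png

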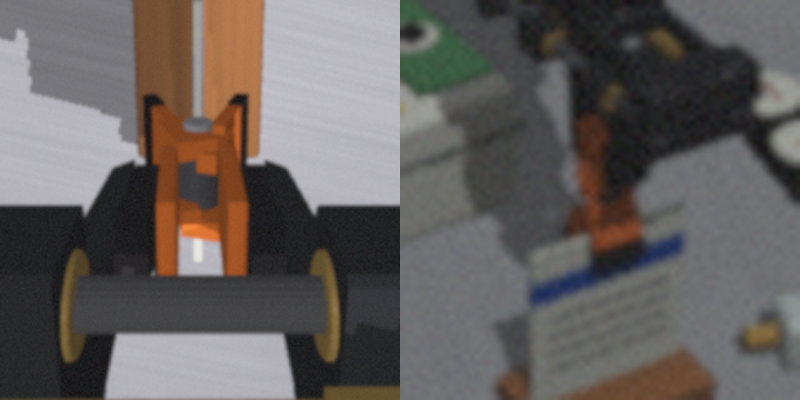

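The wrist crop shows the card edge (about (198,100)) running centrally between the open jaws. The side crop shows the clip astride the middle of the blue-banded top edge. The numbers agree: the edge is about 13 mm inside the tips and 14 mm below the spacer, centred to about 1 mm, and contact force is near zero. I'm handing it in.

```bash
python3 - <<'E'
from h import *
rep('end'); print(order.close_job())
E
```

```text
end t 18.32 p [0.5596 0.0134 0.166 ] F [ 0.8 -0.6 -0.3] g 0.0216 22.0
the job is handed in; nothing more can be done
None
```

The isolator is switched off, and the job is handed in at 18.3 s with the clip held fully open astride the middle of the card's top edge, no contact force showing and no other things on the bench touched.

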